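# Gauge the groove depth in a turning blank

## Robot

A 7-joint arm with a two-finger parallel gripper is mounted at the origin on the work surface. World frame = base frame: x ahead of the robot, y to its left, z up, the work surface at z = 0. Lengths are in m, angles in rad, forces in N, time in s.
With the tool pointing down it reaches from about 0.4 to 0.85 m from the base axis. Payload 10.4 kg.
Tool frame: the origin (TCP) lies at the very end of the fingers, on their centre line; the grasp point (between the pads) lies 19 mm behind it; z points along the fingers, y is the line along which they close (so a half turn about z gives the same grasp; the last joint's range is limited). The gripper opens to 87 mm and grips with 3 to 60 N. Pads are 19 mm wide; open, the fingers measure 117 mm over their backs; the gripper's body (75 mm by 190 mm) begins 51 mm behind the grasp point.
Start: joints at [-1.133, 0.332, -0.065, 1.46, 0.022, 1.35, -0.088], TCP at [0.278, 0.56, 0.194] pointing down, gripper open.
Joint ranges: [-2.6, 2.6], [-0.5, 2.12], [-1.47, 1.34], [0.16, 2.42], [-1.27, 4.41], [0.06, 2.06], [-2.6, 2.6]. Speed limits (rad/s): [2.22, 2.22, 2.79, 2.79, 3.14, 3.14, 3.14].

## Interface

Orientations are given as a unit quaternion [x, y, z, w].
In Python, from bench import * gives the robot as it stands.
- The arm moves only by the tool step_arm, never from a script. Its arguments are lists of equal length, an entry for each row: "delta_pos": the shift along the world's x, y, z in units of 25 mm (1.0 is 25 mm), a list of three; "turn": the turn about the world's z in units of 0.12 rad (1.0 is 0.12 rad). In form: {"delta_pos": [[tx, ty, tz], ...], "turn": [turn, ...]}. A call has 1 to 12 rows; each row shifts and turns the commanded pose from where the row before left it; what a row does not reach is not made up. A row lasts 1/10 s, in which the tool goes at most 50 mm and 8.59 degrees, less where a joint would pass 70% of its speed; a pose out of reach is approached as far as the arm can. A call with a number of a shift or a turn outside -1 to 1 is refused whole. A call with a gripper value outside its range is refused whole. "grip" is the closure, from 0 (fully open) to 1 (shut), set as the call begins (left out, the last holds). The fingers move at their own pace and stop on an object; "newtons" is the grip in N (left out, the last holds). Time passes only in rows, so rows that do not move let the fingers close. It gives the time, the measured TCP pose, the force, the opening and the grip force at its end, in the units of the state.
- read_state(): the state, without advancing time (a new reading comes with each control period).
- camera(name): name is "side" or "top" or "wrist"; returns a dict with "image" (420x560x3 uint8, red, green, blue), "z_map" (420x560 float32, m along the optical axis (not along the pixel's ray), 0 where there is no reading), "mtx" (3x3 intrinsics, pixels), "view" (4x4, takes a point from world to camera coordinates). Camera axes: x right, y up, looking along -z (the intrinsics and any distortion apply to the point x, -y, -z); pixel columns grow to the right and rows downward; lengths in m; the calibration is good to about 2 mm. A picture is of the moment at which its call begins.
- close_job(): hands the job in; it is judged then, once.
The state is a dict: "time": time; "joint_positions": joint angles; "joint_vel": joint speeds; "joint_torque": joint torques, N m; "ee_pos": TCP position; "eef_rot": TCP orientation; "ft_force": force on the tool from outside, world axes, zero at the start; "torque": the same for the moment, N m; "width": finger opening in m; "grip_force": force on a finger pad.
Only numpy, scipy, OpenCV 4.12 (cv2) and the standard library are available. Lean on these libraries where they do the work, as an engineer would, in place of code of your own. Each camera call takes 0.05 s, during which the arm holds its last target. There are 200 camera calls.

## Task

Stand the depth gauge on the clamped blank, square to the groove, with its sprung pin in the groove, press it down gently until its base sits flat on the wood, let go and leave it standing there. Then read the depth and throw the yellow-knobbed tally lever fully over: to the green side if the groove is 13 mm deep or more, to the red side if it is shallower. Do not disturb the other things on the bench.

Things in the scene. Friction and masses are not known exactly. Their poses are not given: they have to be found in the camera images.
- gauge_mid (a point): Loose depth gauge, 0.69 kg, upright in its stand at the start. Blue square stem 40 x 40 mm, 50 mm high (grip on two opposite sides) on a steel base 70 mm (x) by 80 mm (y) by 12 mm thick. This point is the stem's centre, 37 mm above the flat underside of the base, 30.5 mm below the top of the clear dial cover, which may be pushed on; z up. Square to the groove: its x or its y along the groove.
- gauge: The same gauge; origin at the centre of the base's underside. A round-tipped brass pin, 7 mm thick, stands out 26 mm below it when free. The pin is sprung in a stiff guide: 8 to 9.5 N drive it in, so beyond the gauge's weight it needs 1 to 3 N more; once flat on the wood, it stays flat when let go. If it leans after a push in the grip, a push of 6 to 10 N on the middle of its top levels it.
- probe (a joint): How far the gauge's pin is pushed in, m: 0 = free. With the base flat, groove depth = 0.026 minus this value (0.026: the pin stands on the wood beside the groove). Dial on the gauge's top: needle on the side of the green dots = 13 mm deep or more, red dots = shallower; a black bar marks 13 mm.
- cradle: Green clamping board, 260 mm (x) by 130 mm (y) by 12 mm, fixed to the bench, with two steel jaws 50 mm high at its x ends (to 108 mm from the middle, clamp screws beyond). They hold a wooden blank 180 mm (x) by 100 mm (y) with a groove in its top. Origin: centre of the underside, on the bench; z up. The wood must not be pressed with more than 20 N.
- groove_about (a point): Point fixed to the cradle, 56 mm above its origin, where the groove's mouth should be. The rough-sawn blank's true top is up to 3.5 mm higher or lower, and the groove's centre line up to 8 mm to either side (y): feel or look. The groove runs along x, 120 mm long, 10 mm wide; its level floor is 4 to 12 mm or 14 to 22 mm below the top.
- stand: Plywood stand of the gauge, 90 x 90 mm, fixed; two rails with tops 38 mm above the bench carry the base, and the pin hangs between them. Origin: centre of the underside.
- tally_base: Grey base of the tally lever, fixed, 70 mm (x) by 50 mm (y) by 25 mm high, with a green plate on its +x side and a red plate on its -x side (each to 76 mm from the middle). Origin: centre of the underside. The lever pivots about a y axis 22 mm above the origin.
- tally (a joint): Tally lever angle, rad: 0 = fully over to red (leaning to the base's -x, 0.5 rad from upright), 0.5 = upright, 1.0 = fully over to green (leaning to the base's +x). Near upright at the start. It stays where it is left; 1 N at the knob moves it.
- tally_tip (a point): Centre of the lever's yellow ball knob, 26 mm in diameter, at the end of an 80 mm arm of 10 mm diameter.
- wax_mid (a point): Bystander: tin of wax, 68 mm in diameter, 75 mm high, at its centre.
- gouge_grip (a point): Bystander: hand tool with a dark wooden handle, 170 mm long, lying down; the middle of its handle.
- centre_mid (a point): Bystander: steel lathe centre (cone on a 52 mm disc), 62 mm high, at its centre.
Mind the look-alikes: they are no part of the job. Leave any pink look-alike of the gauge alone. Of the things shaped like the tally_base, the grey one is meant.

How it is judged:
By the outcome, as a careful person would: the job done as asked, in the order asked, and still so for the second after the job is handed in, with the robot touching nothing.
It also fails if it takes over 72 s, if anything falls off the work surface, if the arm or the gripper's body presses on something with over 40 N, if the wrist force passes 120 N, or if a joint passes its speed limit or range.

## Working session

There is one attempt and no reset: what is moved stays moved. The work goes in short steps, Python scripts to look and compute and a tool call to move; the robot and the scene stay as the last step left them, time stands still between calls to the robot, and variables do not carry over. Pictures are saved under pics/ and viewed, at most 10 in all, crops included, and the job is handed in when it is done.

Besides the shell and the picture viewer there is one more tool, called after "Emit:" as name(argument=value, ...), one argument or row to a line, values as JSON. step_arm: Moves the arm, as the interface text tells. Shifts and turns lie within -1 to 1; 1 stands for 25 mm of shift or 0.12 rad of turn. Its arguments: {"type":"object","properties":{"delta_pos":{"type":"array"},"turn":{"type":"array"},"grip":{"type":"number"},"newtons":{"type":"number"}},"required":["delta_pos","turn"]}

```bash
mkdir -p pics; cat > h.py <<'E'
from bench import *
import numpy as np, cv2, pickle
def cloud(c):
    z=c["z_map"]; K=c["mtx"]; v,u=np.indices(z.shape)
    P=np.stack([(u-K[0,2])/K[0,0]*z,-(v-K[1,2])/K[1,1]*z,-z],-1)
    V=np.array(c["view"]); return (P-V[:3,3])@V[:3,:3]
def save(c,n): cv2.imwrite(f"pics/{n}.png",cv2.cvtColor(c["image"],cv2.COLOR_RGB2BGR))
E
python3 - <<'E'
from h import *
t=camera("top");s=camera("side");pickle.dump((t,s),open("c.pkl","wb"))
save(t,"top");save(s,"side")
P=cloud(t);np.set_printoptions(precision=3,suppress=True)
print(P[::60,::80]);print(read_state(), t["mtx"],t["view"], t.keys())
E
```

```text
[[[ 1.55   1.265 -0.754]
  [ 1.551  0.904 -0.749]
  [ 1.552  0.548 -0.747]
  [ 1.553  0.195 -0.744]
  [ 1.559 -0.156 -0.751]
  [ 1.565 -0.507 -0.758]
  [ 1.569 -0.857 -0.759]]

 [[ 1.273  1.243 -0.751]
  [ 1.28   0.894 -0.761]
  [ 1.279  0.538 -0.748]
  [ 1.287  0.19  -0.761]
  [ 1.284 -0.158 -0.743]
  [ 1.289 -0.503 -0.748]
  [ 1.292 -0.846 -0.746]]

 [[ 1.001  1.217 -0.739]
  [ 0.807  0.569 -0.   ]
  [ 0.81   0.341 -0.001]
  [ 0.814  0.114 -0.005]
  [ 0.817 -0.113 -0.006]
  [ 0.819 -0.338 -0.002]
  [ 0.82  -0.56   0.003]]

 [[ 0.741  1.204 -0.749]
  [ 0.635  0.56  -0.002]
  [ 0.638  0.333  0.001]
  [ 0.641  0.109 -0.   ]
  [ 0.645 -0.114 -0.001]
  [ 0.648 -0.337 -0.004]
  [ 0.651 -0.557 -0.   ]]

 [[ 0.485  1.187 -0.75 ]
  [ 0.467  0.552 -0.004]
  [ 0.47   0.327  0.   ]
  [ 0.474  0.105 -0.001]
  [ 0.477 -0.115  0.004]
  [ 0.481 -0.335 -0.001]
  [ 0.484 -0.553  0.   ]]

 [[ 0.325  0.592  0.315]
  [ 0.302  0.542 -0.001]
  [ 0.306  0.321 -0.001]
  [ 0.31   0.101  0.002]
  [ 0.314 -0.117  0.001]
  [ 0.318 -0.333  0.004]
  [ 0.322 -0.548  0.003]]

 [[ 0.261  0.412  0.636]
  [ 0.142  0.
[... 183 characters left out ...]
33,  0.333, -0.065,  1.461,  0.022,  1.35 , -0.089]), 'joint_vel': array([-0.001, -0.001,  0.002, -0.002,  0.   ,  0.002,  0.   ]), 'joint_torque': array([  0.001, -62.454,   0.025, -39.072,  -0.061,   0.037,   0.   ]), 'ee_pos': array([0.278, 0.559, 0.193]), 'eef_rot': array([ 0.228,  0.974, -0.001, -0.   ]), 'ft_force': array([-0.07 , -0.365,  0.233]), 'torque': array([ 0.004, -0.001, -0.004]), 'grip_force': 0.0, 'width': 0.08714136021878664} [[523.771   0.    275.691]
 [  0.    523.771 206.812]
 [  0.      0.      1.   ]] [[ 0.017 -1.    -0.018 -0.001]
 [ 0.995  0.015  0.102 -0.565]
 [-0.101 -0.02   0.995 -1.397]
 [ 0.     0.     0.     1.   ]] dict_keys(['image', 'z_map', 'mtx', 'view'])
```

View pics/top.png

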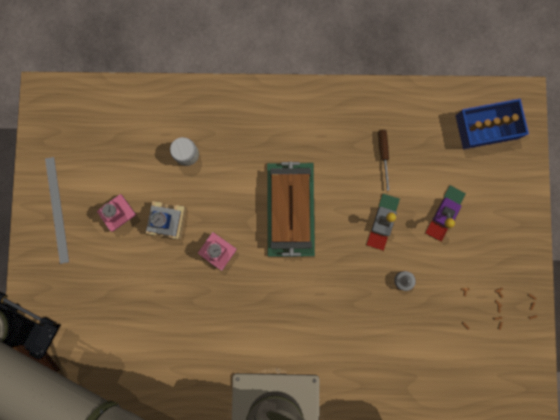

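View pics/side.png

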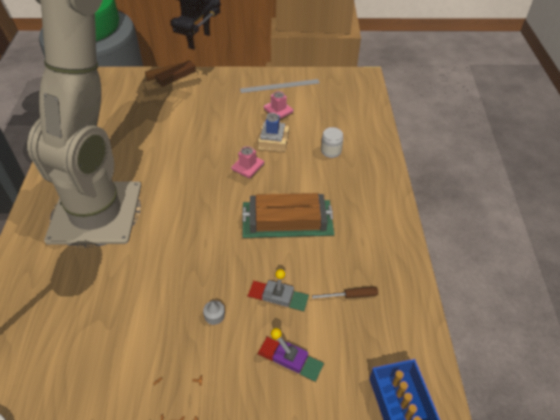

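The top view shows the blue gauge at about (163,220) between two pink look-alikes. The cradle is at (290,210), with its long side along the image columns. The grey tally is at (383,222) with its knob at (392,217) and its green plate up the image (+x).

```bash
cat > m.py <<'E'
from h import *
np.set_printoptions(precision=4,suppress=True)
t,s=pickle.load(open("c.pkl","rb"))
def rays(c,uv,z):
    K=c["mtx"];V=np.array(c["view"]);R=V[:3,:3];o=-R.T@V[:3,3]
    uv=np.atleast_2d(uv).astype(float)
    d=np.c_[(uv[:,0]-K[0,2])/K[0,0],-(uv[:,1]-K[1,2])/K[1,1],-np.ones(len(uv))]@R
    return o+d*((z-o[2])/d[:,2])[:,None]
def rect(c,mask,z,name):
    n,l,st,ce=cv2.connectedComponentsWithStats(mask.astype(np.uint8))
    for i in range(1,n):
        if st[i,4]<25: continue
        v,u=np.nonzero(l==i)
        w=rays(c,np.c_[u,v],z)[:,:2]
        r=cv2.minAreaRect((w*1000).astype(np.float32))
        print(name,"px",ce[i].round(1),"area",st[i,4],"mean",w.mean(0),"rect",np.round(r[0],1),np.round(r[1],1),round(r[2],1))
E
python3 - <<'E'
from m import *
for nm,c in(("top",t),("side",s)):
    P=cloud(c);Z=P[...,2]; hsv=cv2.cvtColor(c["image"],cv2.COLOR_RGB2HSV);H,S,V=[hsv[...,i].astype(int) for i in range(3)]
    on=(P[...,0]>.25)&(P[...,0]<.85)&(abs(P[...,1])<.55)
    print("==",nm)
    rect(c,on&(H>100)&(H<125)&(S>110)&(V>40),.1,"blue")
    rect(c,on&(H>70)&(H<95)&(S>90),.012,"green")
    rect(c,on&((H<6)|(H>174))&(S>180)&(V>80),.01,"red")
    rect(c,on&(H>22)&(H<33)&(S>170)&(V>120),.1,"yellow")
    # gauge stuff by height
    g=on&(abs(P[...,1]-.24)<.08)&(abs(P[...,0]-.605)<.08)
    for a,b in((.03,.06),(.085,.12)): rect(c,g&(Z>a)&(Z<b),(.05 if b<.07 else .1055),f"gz{a}")
    w=on&(Z>.045)&(Z<.065)&(abs(P[...,1])<.12)
    rect(c,w,.056,"wood/jaw"); 
    ww=w&(H<20)&(S>120); print("wood z",np.median(Z[ww]),ww.sum())
    rect(c,ww,.056,"wood")
    rect(c,ww&(V<np.median(V[ww])*.6),.056,"groove")
for nm,box,k in(("top",(120,180,320,265),4),("top",(350,180,480,270),6)):
    x0,y0,x1,y1=box
    im=cv2.resize(t["image"][y0:y1,x0:x1],None,fx=k,fy=k,interpolation=cv2.INTER_CUBIC)
    cv2.imwrite(f"pics/crop{x0}.png",im[...,::-1])
E
```

```text
== top
blue px [471.1 125.5] area 452 mean [ 0.7782 -0.5002] rect [ 776.3 -511.7] [100.   59.1] 9.9
blue px [166.7 221.3] area 47 mean [0.5154 0.2875] rect [516.4 287.8] [12. 35.] 78.1
red px [435.8 230.8] area 215 mean [ 0.5072 -0.4304] rect [ 507.4 -430.6] [44.8 35.8] 63.8
red px [376.6 240.7] area 221 mean [ 0.4775 -0.2692] rect [ 477.6 -269.1] [45.7 35.6] 72.3
gz0.03 px [183.9 162.1] area 26 mean [0.6805 0.2584] rect [680.8 259.5] [ 5.5 35.5] 0.8
gz0.03 px [174.1 211.7] area 231 mean [0.545 0.28 ] rect [544.1 287.2] [37.8 67.5] 0.9
gz0.085 px [160.6 214.3] area 83 mean [0.5327 0.3029] rect [533.6 301.8] [15.6 36.1] 0.9
wood/jaw px [290.3 207.5] area 2925 mean [ 0.5607 -0.0318] rect [561.4 -32.1] [212.8 107.6] 1.4
wood z 0.05786702240928074 2448
wood px [290.3 207.8] area 2448 mean [ 0.5598 -0.0318] rect [561.1 -32.3] [179.9  98.5] 1.0
groove px [290.1 191.4] area 27 mean [ 0.6038 -0.0307] rect [602.2 -30.6] [32.4  5.4] 0.8
== side
blue px [272.  126.6] area 88 mean [0.5177 0.2614] rect [517.6 262.1] [43.7 31.7] 89.6
blue px [397.2 376.9] area 1072 mean [ 0.7754 -0.5521] rect [ 77
[... 274 characters left out ...]
3.1 -438.8] [45.5 30.3] 64.3
yellow px [279.9 273.5] area 71 mean [ 0.5331 -0.2899] rect [ 533.3 -289.7] [26.1 19.5] 89.3
yellow px [275.7 333.1] area 86 mean [ 0.521 -0.448] rect [ 520.9 -447.9] [24.6 21.5] 60.8
gz0.03 px [280.  136.8] area 157 mean [0.5432 0.2705] rect [544.8 274.9] [88.1 35.3] 89.4
gz0.03 px [322.9 142.7] area 25 mean [0.6797 0.2408] rect [680.4 244.3] [47.8  6.4] 85.9
gz0.085 px [276.8 119.6] area 50 mean [0.5331 0.2891] rect [533.7 289.8] [54.6 12.8] 89.4
wood/jaw px [287.4 208.5] area 2174 mean [ 0.5587 -0.0414] rect [559.8 -43.2] [212.6 117.6] 1.3
wood z 0.0567596795350739 1847
wood px [287.4 208.2] area 1846 mean [ 0.5587 -0.0405] rect [559.4 -40.4] [178.2 112.7] 0.8
```

View pics/crop120.png

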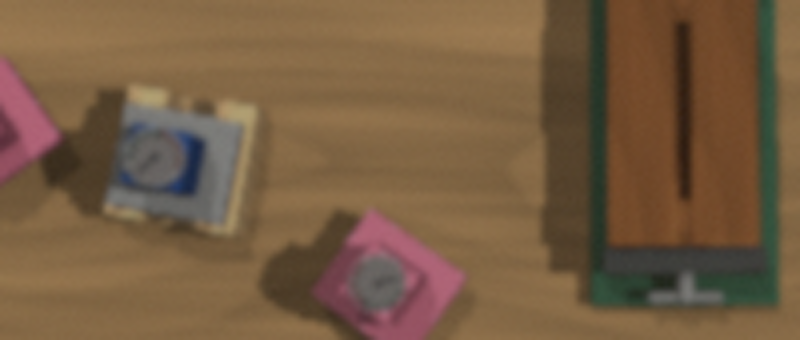

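The crop shows the gauge's blue stem with its dial on a grey base, turned about 10° clockwise in the image. The groove is a dark strip at crop (683,110), running along the long side of the blank.

```bash
python3 - <<'E'
from m import *
c=t
P=cloud(c);Z=P[...,2]; hsv=cv2.cvtColor(c["image"],cv2.COLOR_RGB2HSV);H,S,V=[hsv[...,i].astype(int) for i in range(3)]
def near(x,y,r): return (abs(P[...,0]-x)<r)&(abs(P[...,1]-y)<r)
g=near(.53,.29,.065)
rect(c,g&(Z>.035)&(S<80),.05,"steelbase"); rect(c,g&(Z>.02),.044,"all")
a=g&(Z>.095); print("top pts",np.median(P[a],0),P[a].mean(0),a.sum())
# groove by dark on wood in patch, per row
for r in range(185,232,6):
    row=V[r,270:312]; print(r,row[8:36])
for nm,c in(("top",t),("side",s)):
    P=cloud(c);hsv=cv2.cvtColor(c["image"],cv2.COLOR_RGB2HSV);H,S,V=[hsv[...,i].astype(int) for i in range(3)]
    y=near(.525,-.28,.07)&(H>18)&(H<36)&(S>150)&(P[...,2]>.06)
    print(nm,"knob pts",np.median(P[y],0),y.sum(), np.argwhere(y).mean(0)[::-1])
    k=np.argwhere(y).mean(0)[::-1]; print(rays(c,k,.1))
    rect(c,near(.525,-.28,.08)&(H>65)&(H<95)&(S>60),.01,"green")
    rect(c,near(.525,-.28,.08)&((H<6)|(H>174))&(S>150),.01,"red")
    rect(c,near(.525,-.28,.04)&(S<60)&(P[...,2]>.015)&(P[...,2]<.035),.025,"grey")
E
```

```text
steelbase px [163.1 220.2] area 744 mean [0.5216 0.3089] rect [521.6 308.2] [83.5 73. ] 80.1
all px [165.1 219.7] area 1040 mean [0.5236 0.3049] rect [524.5 304.4] [92.8 89.2] 81.0
top pts [0.5209 0.308  0.104 ] [0.5215 0.3083 0.1038] 241
185 [115 114 112 111 109 108 108 108 109 102  91  82  76  81  90 103 109 113
 113 115 117 115 114 112 108 109 109 108]
191 [117 117 115 115 115 111 110 108 107 102  87  67  53  56  77 100 111 112
 114 115 116 116 115 116 113 113 111 108]
197 [119 117 115 116 116 116 113 111 109 104  89  68  53  53  72  99 110 114
 113 115 116 118 117 115 116 117 115 112]
203 [118 117 116 117 117 117 116 115 112 107  95  71  54  53  72  95 111 111
 112 112 116 116 118 116 117 116 116 115]
209 [115 118 116 116 114 116 116 115 117 113  99  74  56  53  68  93 106 110
 110 113 114 116 115 115 115 115 116 116]
215 [113 115 113 113 114 115 115 115 117 115 100  75  51  51  73 100 112 113
 108 110 112 115 114 114 114 115 114 114]
221 [112 112 112 112 112 112 114 115 117 114 103  81  60  51  73 103 117 119
 116 113 113 112 112 111 112 113 114 114]
227 [116 113 109 110 111 111 112 116 117 120 117  96  66  54  74 106 118 119
 116 115 116 114 112 110 111 111 111 112]
top knob pts [ 0.5343 -0.2879  0.1114] 61 [390.8852 216.9672]
[[ 0.5354 -0.2903  0.1   ]]
green px [388.9 202.3] area 164 mean [ 0.5835 -0.303 ] rect [ 583.6 -303.1] [41.5 29.9] 72.1
red px [376.7 240.5] area 228 mean [ 0.4781 -0.2694] rect [ 478.4 -269.4] [45.7 37.3] 72.4
grey px [382.3 222.2] area 339 mean [ 0.5273 -0.2819] rect [ 531.3 -286.3] [50.3 70. ] 72.3
side knob pts [ 0.5331 -0.2969  0.1079] 88 [280.1136 273.8295]
[[ 0.5335 -0.2908  0.1   ]]
green px [298.4 300.8] area 178 mean [ 0.5802 -0.3122] rect [ 580.1 -311.8] [41.2 32. ] 75.0
red px [256.8 289.8] area 184 mean [ 0.4746 -0.2784] rect [ 474.7 -278.1] [44.9 32.1] 75.1
grey px [277.7 292. ] area 442 mean [ 0.5279 -0.2951] rect [ 529.2 -295.3] [53.8 70.1] 71.8
```

Emit:
step_arm(
  delta_pos=[
    [1,-1,0.7],
    [1,-1,0.7],
    [1,-1,0.7],
    [1,-1,0.7],
    [1,-1,0.5],
    [1,-1,0],
    [1,-1,0],
    [1,-1,0],
    [1,-1,0],
    [1,-1,0],
  ],
  turn=[0.5,0.5,0.5,0.5,0.5,0.5,0,0,0,0],
)

```text
time: 1.1
ee_pos: [0.5286, 0.3086, 0.276]
eef_rot: [0.05, 0.999, -0.0, -0.0]
ft_force: [0.6, 0.5, 0.7]
width: 0.087
grip_force: 0.0
```

```bash
python3 - <<'E'
from m import *
w=camera("wrist"); save(w,"w1"); pickle.dump(w,open("w1.pkl","wb"))
P=cloud(w);Z=P[...,2];hsv=cv2.cvtColor(w["image"],cv2.COLOR_RGB2HSV);H,S,V=[hsv[...,i].astype(int) for i in range(3)]
g=(abs(P[...,0]-.522)<.065)&(abs(P[...,1]-.308)<.065)
rect(w,g&(Z>.042)&(Z<.16)&(S<80),.05,"steel"); rect(w,g&(Z>.09),.1,"top");rect(w,g&(H>100)&(H<125)&(S>110),.1,"blue")
a=g&(Z>.09);print(np.median(P[a],0))
E
```

```text
steel px [278.1 167.6] area 2739 mean [0.5191 0.3089] rect [519.7 308.8] [79.7 70.1] 80.6
top px [277.9 174. ] area 1151 mean [0.5192 0.3088] rect [520.1 308.8] [39.7 41.9] 80.5
top px [268.9 336.9] area 83796 mean [0.7452 0.274 ] rect [738.1 284.3] [820.1 293. ] 84.3
blue px [278.9 159. ] area 247 mean [0.5017 0.3117] rect [505.5 311.1] [38.9 19.2] 82.6
blue px [263.9 187.2] area 40 mean [0.5332 0.2906] rect [533.6 290.3] [14.4  7.3] 35.1
blue px [290.7 188.9] area 32 mean [0.5385 0.3222] rect [538.6 322.9] [ 6.5 14.4] 36.7
[0.5027 0.311  0.4082]
```

View pics/w1.png

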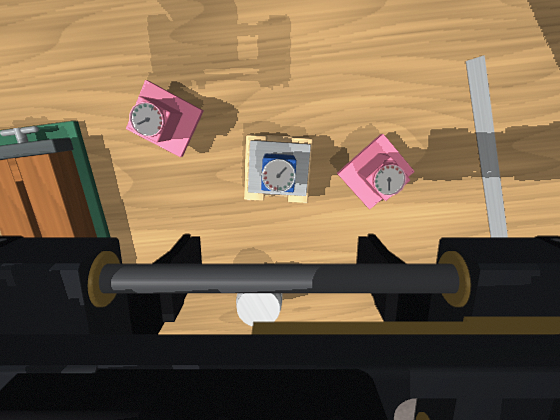

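The wrist view shows the gauge at (278,172) between the open fingers, with the pink ones clear on both sides. The gauge centre is (0.520, 0.309), yaw about -9.5°.

Emit:
step_arm(
  delta_pos=[
    [-0.34,0.02,-0.9],
    [0,0,-1],
    [0,0,-1],
    [0,0,-1],
    [0,0,-1],
    [0,0,-1],
    [0,0,-1],
    [0,0,-0.8],
    [0,0,-0.7],
    [0,0,-0.3],
    [0,0,0],
    [0,0,0],
  ],
  turn=[-0.55,0,0,0,0,0,0,0,0,0,0,0],
)

```text
time: 2.35
ee_pos: [0.5197, 0.3106, 0.0595]
eef_rot: [0.083, 0.997, 0.0, 0.0]
ft_force: [0.6, -0.5, 0.8]
width: 0.0869
grip_force: 0.0
```

Emit:
step_arm(
  delta_pos=[
    [0,0,0],
    [0,0,0],
    [0,0,0],
    [0,0,0],
    [0,0,0],
    [0,0,0],
    [0,0,0],
    [0,0,0],
  ],
  turn=[0,0,0,0,0,0,0,0],
  grip=1,
  newtons=30,
)

```text
time: 3.15
ee_pos: [0.5194, 0.3098, 0.0587]
eef_rot: [0.083, 0.997, -0.0, -0.0]
ft_force: [-1.3, -2.7, 2.2]
width: 0.04
grip_force: 30.0
```

Emit:
step_arm(
  delta_pos=[
    [0,0,0.5],
    [0,0,1],
    [0,0,1],
    [0,0,1],
    [0,0,1],
    [0,-1,0.5],
    [0,-1,0],
    [0,-1,0],
    [0,-1,0],
    [0,-1,0],
    [0,-1,0],
    [0,-1,0],
  ],
  turn=[0,0,0,0,0,0.7,0.7,0,0,0,0,0],
)

```text
time: 4.35
ee_pos: [0.5188, 0.1344, 0.1838]
eef_rot: [-0.001, 1.0, 0.0, -0.0]
ft_force: [-0.2, 0.2, -6.8]
width: 0.0395
grip_force: 30.0
```

```bash
python3 - <<'E'
from m import *
np.set_printoptions(precision=4,suppress=True)
w=camera("wrist"); save(w,"w2"); pickle.dump(w,open("w2.pkl","wb"))
def groove(c,nm,z=.0575):
    g=cv2.cvtColor(c["image"],cv2.COLOR_RGB2GRAY); P=cloud(c)
    hsv=cv2.cvtColor(c["image"],cv2.COLOR_RGB2HSV).astype(int)
    W=rays(c,np.argwhere(np.ones(g.shape))[:,::-1],z).reshape(g.shape+(3,))
    m=(abs(W[...,0]-.56)<.055)&(abs(W[...,1]+.032)<.02)&(g<62)&(hsv[...,0]<25)&(hsv[...,1]>80)&(P[...,2]<.07)
    print(nm,m.sum()); rect(c,m,z,nm)
    p=W[m]; f=np.polyfit(p[:,0]-.56,p[:,1],1); print("y at x=.56",f[1],"slope deg",np.degrees(np.arctan(f[0])))
groove(t,"top");groove(w,"wrist");print(read_state()["ee_pos"])
E
```

```text
top 162
top px [290.5 207.3] area 162 mean [ 0.5609 -0.0325] rect [559.2 -31.2] [107.1  10.7] 0.8
y at x=.56 -0.03250193866691149 slope deg 1.320312720403853
wrist 240
wrist px [121.5 201.3] area 73 mean [ 0.5303 -0.0294] rect [533.7 -29.9] [56.3  2.9] 1.4
wrist px [118.2 217. ] area 137 mean [ 0.5474 -0.035 ] rect [544.4 -35.2] [48.4  4.7] 1.2
y at x=.56 -0.033708713802285066 slope deg -0.7060705312377165
[0.5193 0.1288 0.1839]
```

View pics/w2.png

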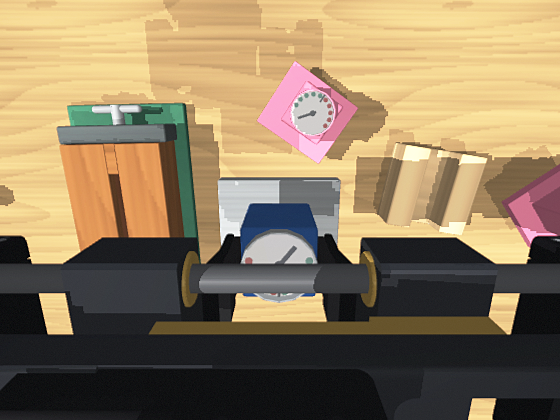

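The wrist view shows the gauge held level at (278,240). The blank is at (120,200), with its groove seen obliquely at (121,205).

Emit:
step_arm(
  delta_pos=[
    [0.3,-1,0],
    [0.3,-1,0],
    [0.3,-1,0],
    [0.3,-1,0],
    [0.3,-1,0],
    [0.3,-1,0],
    [0.2,-0.45,0],
    [0,0,0],
    [0,0,0],
    [0,0,0],
  ],
  turn=[0.17,0,0,0,0,0,0,0,0,0],
)

```text
time: 5.4
ee_pos: [0.5692, -0.0242, 0.1837]
eef_rot: [-0.012, 1.0, 0.0, -0.0]
ft_force: [0.1, 0.5, -7.7]
width: 0.0396
grip_force: 30.0
```

```bash
python3 - <<'E'
from m import *
w=camera("wrist"); save(w,"w3"); pickle.dump(w,open("w3.pkl","wb"))
print(read_state()["ee_pos"],read_state()["eef_rot"])
g=cv2.cvtColor(w["image"],cv2.COLOR_RGB2GRAY)
for r in range(100,200,8):
    row=g[r].astype(int); print(r,row[225:335:3])
P=cloud(w);print(P[130,240],P[130,310])
E
```

```text
[ 0.5692 -0.0243  0.1837] [-0.0118  0.9999  0.0004 -0.0002]
100 [143 138 134 135 130 129 146 145 140 137 135 143 138  79 135 135 136 141
 142 143 138 133 132 130 126 142 145 138 136 135 140 135 114  64  88 119
 123]
108 [144 138 135 134 133 126 138 146 139 136 138 142 137  85 141 141 143 140
 143 145 138 134 134 131 125 137 166 165 138 138 139 136  96  87  88 135
 137]
116 [145 138 136 134 135 127 137 147 140 137 139 143 137  89 135 134 135 138
 142 144 137 134 135 132 127 137 145 139 136 139 141 136  85  91  87 133
 132]
124 [144 138 134 136 136 129 133 142 140 138 139 142 138 111  43  46  82 143
 142 143 137 135 135 133 128 130 143 162 159 164 169 162  91  89  81 143
 138]
132 [145 140 134 135 136 132 130 135 140 138 139 142 138 117  48  50  84 144
 144 144 137 135 135 133 129 132 131 165 160 167 168 162  83  91  77 138
 135]
140 [145 140 135 137 136 132 132 139 136 139 139 146 138 123  47  49  83 144
 144 143 137 134 138 134 129 134 134 161 161 168 168 163  90  93  72 136
 136]
148 [145 139 134 137 136 134 134 138 132 125 140 146 139 130  44  49  82 143
 145 143 136 137 137 135 13
[... 336 characters left out ...]
9 172  90  93 135 138
 138]
172 [143 141 139 139 141 138 136 140 141 132 128 135 127 141  48  49  45 129
 145 142 138 140 141 138 135 139 136 156 152 157 152 171  94  94 126 131
 130]
180 [164 165 166 167 165 165 165 166 166 166 165 165 166 164 165 166 166 167
 165 165 166 175 177 175 176 169 166 167 165 166 165 163 166 165 165 166
 163]
188 [199 200 200 201 201 199 200 198 199 200 200 199 198 199 199 196 198 197
 210 109 110 110 109 109 108 109 110 108 107 106 107 109 109 106 107 107
 105]
196 [198 197 199 200 199 199 199 199 198 200 199 199 200 200 200 199 199 198
 205 127 128 111 109 110 109 108 109 110 110 111 109 109 109 110 110 110
 110]
[ 0.5086 -0.0634  0.0579] [0.5069 0.0052 0.0589]
```

View pics/w3.png

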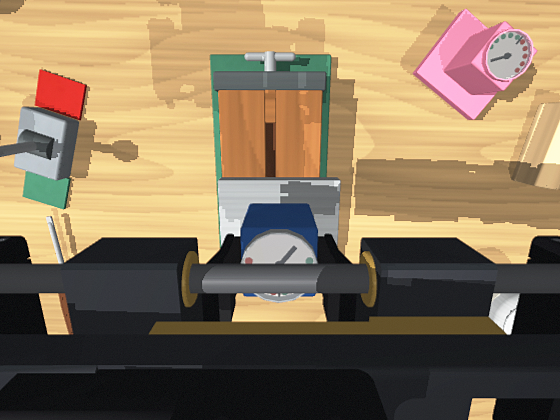

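The groove is visible at (270,150), with the base's near edge at row 179 from column 218 to 340. The gauge's centre is at about column 279, so it has to go on in -y.

```bash
python3 - <<'E'
from m import *
w=pickle.load(open("w3.pkl","rb"))
g=cv2.cvtColor(w["image"],cv2.COLOR_RGB2GRAY).astype(float)
def edge(row,a,b,thr):  # first crossing
    x=row[a:b]; i=np.nonzero((x[:-1]-thr)*(x[1:]-thr)<=0)[0]; 
    return [a+k+(thr-x[k])/(x[k+1]-x[k]+1e-9) for k in i]
pts=[]
for r in range(128,176,4):
    e=edge(g[r],258,282,95); c=(e[0]+e[-1])/2
    W=rays(w,[[e[0],r],[e[-1],r]],.058); pts.append([*W.mean(0)[:2],W[0,1]-W[1,1]])
pts=np.array(pts); f=np.polyfit(pts[:,0]-.57,pts[:,1],1)
print(pts[[0,-1]],"width",np.abs(pts[:,2]).mean(),"y at .57",f[1],"deg",np.degrees(np.arctan(f[0])))
s=read_state();zb=s["ee_pos"][2]-.0207+.012
W=rays(w,[[218,180],[340.5,180]],zb);print(W, "base mid",W.mean(0), "width", W[0]-W[1])
for r in (183,190,200,215): print(r, [np.round(x,1) for x in (edge(g[r],205,225,170),edge(g[r],330,350,140))])
W=rays(w,[[242,203],[318,203]],zb+.05);print("stem",W,W.mean(0))
E
```

```text
[[ 0.506  -0.0342 -0.0106]
 [ 0.5494 -0.0331 -0.0107]] width 0.01061229133376212 y at .57 -0.03257813201159567 deg 1.4491651917804091
[[ 0.5365 -0.0639  0.175 ]
 [ 0.5346  0.015   0.175 ]] base mid [ 0.5355 -0.0245  0.175 ] width [ 0.002  -0.0789  0.    ]
183 [array([215.9, 217.6]), array([339.7])]
190 [array([215.8, 217.5]), array([336.7, 339.2])]
200 [array([217.2, 218.4]), array([], dtype=float64)]
215 [array([217.9, 218.2]), array([338. , 338.1, 348.8])]
stem [[ 0.5381 -0.0429  0.225 ]
 [ 0.5372 -0.0055  0.225 ]] [ 0.5377 -0.0242  0.225 ]
```

Emit:
step_arm(
  delta_pos=[
    [0,-0.33,-0.6],
    [0,0,-1],
    [0,0,-0.9],
    [0,0,-0.5],
    [0,0,0],
    [0,0,0],
    [0,0,0],
  ],
  turn=[0,0,0,0,0,0,0],
)

```text
time: 6.15
ee_pos: [0.5703, -0.0342, 0.11]
eef_rot: [-0.011, 1.0, 0.0, 0.001]
ft_force: [1.2, 0.6, -6.0]
width: 0.04
grip_force: 30.0
```

```bash
python3 - <<'E'
from m import *
w=camera("wrist");pickle.dump(w,open("w4.pkl","wb"));s=read_state();print(s["ee_pos"],s["eef_rot"],s["ft_force"])
g=cv2.cvtColor(w["image"],cv2.COLOR_RGB2GRAY).astype(float)
save(w,"w4")
pts=[];P=cloud(w)
W=rays(w,np.argwhere(np.ones(g.shape))[:,::-1],.058).reshape(g.shape+(3,))
m=(W[...,0]>.505)&(W[...,0]<.53)&(abs(W[...,1]+.033)<.012)&(g<95)&(P[...,2]<.07)
print(m.sum(),W[m].mean(0),np.percentile(W[m][:,1],[1,99]))
ya=(P[...,2]>.095)&(P[...,2]<.107)&(abs(P[...,1]+.03)<.06)&(P[...,0]>.53)&(P[...,0]<.545)
print("base y",np.percentile(P[ya][:,1],[.5,99.5]),ya.sum())
wd=(abs(P[...,0]-.515)<.01)&(abs(P[...,1]+.033)<.03)&(abs(P[...,1]+.033)>.01);print("wood z",np.median(P[wd][:,2]))
E
```

```text
[ 0.5702 -0.0342  0.11  ] [-0.0108  0.9999  0.0001  0.001 ] [ 0.2876 -0.528  -6.1693]
466 [ 0.5173 -0.0338  0.058 ] [-0.039  -0.0287]
base y [-0.074   0.0045] 1766
wood z 0.058322727980310254
```

Emit:
step_arm(
  delta_pos=[
    [0,0.07,0],
    [0,0,0],
    [0,0,-0.1],
    [0,0,-0.1],
    [0,0,-0.1],
    [0,0,-0.1],
    [0,0,0],
    [0,0,0],
  ],
  turn=[0,0,0,0,0,0,0,0],
)

```text
time: 7.0
ee_pos: [0.5693, -0.0324, 0.0987]
eef_rot: [-0.011, 1.0, 0.0, -0.0]
ft_force: [0.6, 0.2, -6.5]
width: 0.0394
grip_force: 30.0
```

Emit:
step_arm(
  delta_pos=[
    [0,0,-0.1],
    [0,0,-0.1],
    [0,0,0],
    [0,0,0],
  ],
  turn=[0,0,0,0],
)

```text
time: 7.4
ee_pos: [0.5696, -0.0324, 0.094]
eef_rot: [-0.011, 1.0, 0.0, 0.0]
ft_force: [0.4, -1.2, -4.0]
width: 0.0397
grip_force: 30.0
```

Emit:
step_arm(
  delta_pos=[
    [0,0,-0.1],
    [0,0,-0.1],
    [0,0,0],
    [0,0,0],
  ],
  turn=[0,0,0,0],
)

```text
time: 7.8
ee_pos: [0.5696, -0.0324, 0.0889]
eef_rot: [-0.011, 1.0, 0.0, 0.0]
ft_force: [0.0, 0.4, 0.1]
width: 0.0396
grip_force: 30.0
```

Emit:
step_arm(
  delta_pos=[
    [0,0,-0.1],
    [0,0,-0.1],
    [0,0,0],
    [0,0,0],
  ],
  turn=[0,0,0,0],
)

```text
time: 8.2
ee_pos: [0.5693, -0.0324, 0.0835]
eef_rot: [-0.011, 1.0, 0.0, -0.0]
ft_force: [0.5, -0.7, -1.6]
width: 0.0398
grip_force: 30.0
```

Emit:
step_arm(
  delta_pos=[
    [0,0,-0.06],
    [0,0,-0.06],
    [0,0,0],
    [0,0,0],
  ],
  turn=[0,0,0,0],
)

```text
time: 8.6
ee_pos: [0.5694, -0.0324, 0.0807]
eef_rot: [-0.011, 1.0, 0.0, 0.0]
ft_force: [0.7, 0.2, 0.3]
width: 0.0396
grip_force: 30.0
```

Emit:
step_arm(
  delta_pos=[
    [0,0,-0.04],
    [0,0,-0.03],
    [0,0,0],
    [0,0,0],
  ],
  turn=[0,0,0,0],
)

```text
time: 9.0
ee_pos: [0.5696, -0.0324, 0.0796]
eef_rot: [-0.011, 1.0, 0.0, 0.0]
ft_force: [-0.8, 0.1, 6.7]
width: 0.0397
grip_force: 30.0
```

Emit:
step_arm(
  delta_pos=[
    [0,0,-0.03],
    [0,0,0],
    [0,0,0],
  ],
  turn=[0,0,0],
)

```text
time: 9.3
ee_pos: [0.5697, -0.0323, 0.0796]
eef_rot: [-0.011, 1.0, 0.0, 0.0]
ft_force: [-4.9, 0.7, 12.9]
width: 0.0398
grip_force: 30.0
```

Emit:
step_arm(
  delta_pos=[
    [0,0,0.03],
    [0,0,0],
    [0,0,0],
  ],
  turn=[0,0,0],
)

```text
time: 9.6
ee_pos: [0.5697, -0.0324, 0.0796]
eef_rot: [-0.011, 1.0, 0.0, 0.0]
ft_force: [-1.4, 0.5, 8.0]
width: 0.0398
grip_force: 30.0
```

Emit:
step_arm(
  delta_pos=[
    [0,0,0],
    [0,0,0],
    [0,0,0],
    [0,0,0],
    [0,0,0],
    [0,0,0],
    [0,0,0],
    [0,0,0],
  ],
  turn=[0,0,0,0,0,0,0,0],
  grip=0,
)

```text
time: 10.4
ee_pos: [0.5694, -0.0324, 0.079]
eef_rot: [-0.011, 1.0, 0.0, -0.0]
ft_force: [0.2, 0.2, -0.2]
width: 0.0862
grip_force: 0.0
```

Emit:
step_arm(
  delta_pos=[
    [0,0,0.3],
    [0,0,1],
    [0,0,1],
    [0,0,1],
    [0.3,0,1],
    [0.3,0,1],
    [0.3,0,0.5],
    [0,0,0],
    [0,0,0],
    [0,0,0],
  ],
  turn=[0,0,0,0,0,0,0,0,0,0],
)

```text
time: 11.4
ee_pos: [0.5911, -0.0324, 0.223]
eef_rot: [-0.011, 1.0, 0.0, -0.001]
ft_force: [0.6, -0.3, 0.2]
width: 0.087
grip_force: 0.0
```

```bash
python3 - <<'E'
from m import *
w=camera("wrist");pickle.dump(w,open("w5.pkl","wb"));s=read_state();print(s["ee_pos"],s["width"],s["time"],s["ft_force"])
P=cloud(w);Z=P[...,2]
g=(abs(P[...,0]-.57)<.05)&(abs(P[...,1]+.0325)<.05)
u=g&(Z>.066)&(Z<.076)
A=np.c_[P[u][:,:2]-[.57,-.0325],np.ones(u.sum())];f,*_=np.linalg.lstsq(A,P[u][:,2],rcond=None);print("base plane",f,u.sum())
tp=g&(Z>.115)&(Z<.135);A=np.c_[P[tp][:,:2]-[.57,-.0325],np.ones(tp.sum())];f,*_=np.linalg.lstsq(A,P[tp][:,2],rcond=None);print("top",f,P[tp].mean(0))
wd=(abs(P[...,0]-.57)<.08)&(abs(P[...,1]+.0325)<.045)&(Z<.063)&(Z>.05);print("wood",np.median(Z[wd]),wd.sum())
rect(w,u,.07,"base")
ys,xs=np.nonzero(tp);c=w["image"][ys.min()-45:ys.max()+40,xs.min()-45:xs.max()+45]
k=min(800/c.shape[1],600/c.shape[0]);cv2.imwrite("pics/dial.png",cv2.resize(c,None,fx=k,fy=k,interpolation=cv2.INTER_CUBIC)[...,::-1])
E
```

```text
[ 0.5911 -0.0324  0.223 ] 0.08689887436011504 11.45 [-0.2602 -0.4694  0.893 ]
base plane [ 0.0006 -0.0003  0.0703] 2634
top [ 0.049  -0.0019  0.1245] [ 0.5691 -0.0323  0.1245]
wood 0.0582386962415399 6176
base px [279.  162.3] area 2634 mean [ 0.565  -0.0326] rect [570.2 -32.3] [69.4 79.8] 1.3
```

View pics/dial.png

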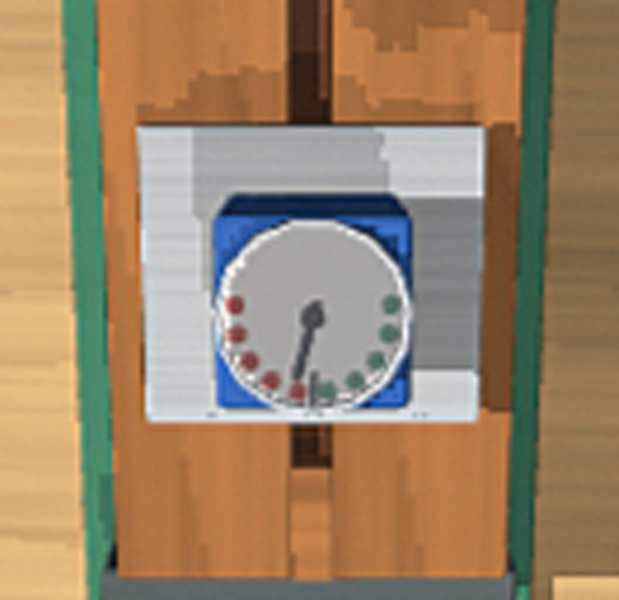

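The dial's needle points at (298,378), on the red-dot side of the black bar at (313,390), so the groove is shallower than 13 mm. That agrees with first pin contact at about 11 mm. The base is flat: plane at z 0.0703, with slopes under 0.001. The tally goes to red.

Emit:
step_arm(
  delta_pos=[
    [0,-0.4,0],
    [0.1,-1,0],
    [0.1,-1,0],
    [0.1,-1,0],
    [0.1,-1,0],
    [0.1,-1,0],
    [0.1,-1,0],
    [0.1,-1,0],
    [0.1,-1,0],
    [0.1,-1,0],
    [0,-0.6,0],
    [0,0,0],
  ],
  turn=[0,0,-0.5,-0.5,-0.5,-0.5,-0.4,-0.36,0,0,0,0],
  grip=1,
)

```text
time: 12.65
ee_pos: [0.6133, -0.2858, 0.2236]
eef_rot: [0.157, 0.988, -0.001, -0.0]
ft_force: [-0.7, -1.4, -0.1]
width: 0.0023
grip_force: 0.0
```

```bash
python3 - <<'E'
from m import *
w=camera("wrist");pickle.dump(w,open("w6.pkl","wb"));save(w,"w6");s=read_state();print(s["ee_pos"],s["eef_rot"],s["width"],s["time"])
P=cloud(w);hsv=cv2.cvtColor(w["image"],cv2.COLOR_RGB2HSV);H,S,V=[hsv[...,i].astype(int) for i in range(3)]
n=(abs(P[...,0]-.53)<.1)&(abs(P[...,1]+.288)<.08)
rect(w,n&(H>65)&(H<95)&(S>60),.01,"green")
rect(w,n&((H<6)|(H>174))&(S>150),.01,"red")
rect(w,n&(S<60)&(P[...,2]>.015)&(P[...,2]<.035),.025,"grey")
y=n&(H>18)&(H<36)&(S>150)&(P[...,2]>.07);print("knob",P[y].mean(0),P[y].max(0),P[y].min(0),y.sum());rect(w,y,.1,"knob")
E
```

```text
[ 0.614  -0.2835  0.2237] [ 0.1556  0.9878 -0.0001 -0.0003] 0.001711637589461933 12.7
green px [257.6 158.4] area 1133 mean [ 0.5828 -0.3043] rect [ 582.3 -304.5] [47.9 38.3] 72.1
red px [255.2  65.3] area 1393 mean [ 0.4773 -0.2712] rect [ 477.4 -271.8] [48.4 38.6] 71.9
grey px [256.9 111.6] area 1874 mean [ 0.5289 -0.2856] rect [ 530.2 -288.5] [49.4 68.9] 72.5
knob [ 0.5734 -0.2841  0.2825] [ 0.6025 -0.246   0.414 ] [ 0.522  -0.3245  0.1008] 2062
knob px [249.  116.7] area 577 mean [ 0.5341 -0.2901] rect [ 534.5 -290.2] [25.2 24.2] 72.0
knob px [256.7 281.7] area 83 mean [ 0.7035 -0.3405] rect [ 704.1 -340.4] [ 4.5 44.5] 70.9
knob px [300.8 286.9] area 28 mean [ 0.7245 -0.2958] rect [ 723.6 -295.2] [ 2.2 17.4] 73.1
knob px [130.  323.7] area 46 mean [ 0.7091 -0.4974] rect [ 710.8 -498. ] [32.6  5.4] 72.1
knob px [412.1 332.2] area 45 mean [ 0.8206 -0.1895] rect [ 817.7 -191.2] [32.9  6.7] 72.1
```

View pics/w6.png

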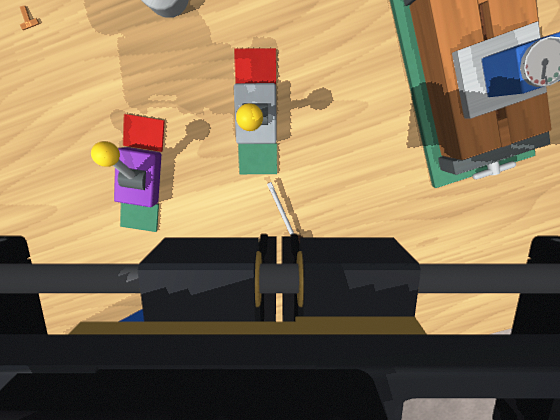

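The wrist view shows the grey tally at (257,112), its yellow knob at (249,117), its red plate at the top and its green plate below. The purple look-alike is well aside.

Emit:
step_arm(
  delta_pos=[
    [-0.63,-0.43,0],
    [-0.63,-0.42,0],
    [0,0,-1],
    [0,0,-1],
    [0,0,-1],
    [0,0,-1],
    [0,0,-1],
    [0,0,-0.43],
    [0,0,0],
    [0,0,0],
  ],
  turn=[0,0,0,0,0,0,0,0,0,0],
)

```text
time: 13.7
ee_pos: [0.5833, -0.3038, 0.0896]
eef_rot: [0.154, 0.988, -0.0, 0.001]
ft_force: [0.9, -0.8, 0.2]
width: 0.0003
grip_force: 0.0
```

Emit:
step_arm(
  delta_pos=[
    [-0.24,0.076,0],
    [-0.24,0.076,0],
    [-0.24,0.076,0],
    [-0.24,0.076,0],
    [-0.24,0.076,0],
    [-0.24,0.076,0],
    [-0.24,0.076,0],
    [-0.24,0.076,0],
    [-0.24,0.076,0],
    [0,0,0],
    [0,0,0],
  ],
  turn=[0,0,0,0,0,0,0,0,0,0,0],
)

```text
time: 14.8
ee_pos: [0.529, -0.2865, 0.0884]
eef_rot: [0.154, 0.988, 0.0, 0.0]
ft_force: [-0.5, 1.5, -0.3]
width: 0.0006
grip_force: 0.0
```

Now at about 0 along the axis; about 15 mm remain to the stop.

Emit:
step_arm(
  delta_pos=[
    [-0.2,0.06,0],
    [-0.2,0.06,0],
    [-0.1,0.03,0],
    [0,0,0],
    [0,0,0],
  ],
  turn=[0,0,0,0,0],
)

```text
time: 15.3
ee_pos: [0.5165, -0.2828, 0.0884]
eef_rot: [0.154, 0.988, 0.0, 0.0]
ft_force: [0.3, -0.1, -0.7]
width: 0.0002
grip_force: 0.0
```

Emit:
step_arm(
  delta_pos=[
    [-0.08,0.025,0],
    [0,0,0],
    [0,0,0],
  ],
  turn=[0,0,0],
)

```text
time: 15.6
ee_pos: [0.5144, -0.2822, 0.0883]
eef_rot: [0.154, 0.988, 0.0, 0.0]
ft_force: [-0.2, -0.3, 1.0]
width: 0.0006
grip_force: 0.0
```

Along-axis is about -16.6 mm with no stop force yet; I push on in small steps.

Emit:
step_arm(
  delta_pos=[
    [-0.08,0.025,0],
    [0,0,0],
    [0,0,0],
  ],
  turn=[0,0,0],
)

```text
time: 15.9
ee_pos: [0.5124, -0.2816, 0.0883]
eef_rot: [0.154, 0.988, 0.0, -0.0]
ft_force: [-0.5, -0.3, 0.3]
width: 0.0007
grip_force: 0.0
```

Emit:
step_arm(
  delta_pos=[
    [-0.08,0.025,0],
    [0,0,0],
    [0,0,0],
  ],
  turn=[0,0,0],
)

```text
time: 16.2
ee_pos: [0.5104, -0.2809, 0.0883]
eef_rot: [0.154, 0.988, 0.0, 0.0]
ft_force: [0.2, -0.5, 0.1]
width: 0.0009
grip_force: 0.0
```

```bash
cat > k.py <<'E'
from m import *
b=np.array([.530,-.288]);e=np.array([.953,-.304])
for nm in("wrist","top","side"):
    w=camera(nm)
    if nm=="wrist": save(w,"wk")
    P=cloud(w);hsv=cv2.cvtColor(w["image"],cv2.COLOR_RGB2HSV);H,S,V=[hsv[...,i].astype(int) for i in range(3)]
    y=(abs(P[...,0]-.5)<.07)&(abs(P[...,1]+.28)<.05)&(H>18)&(H<36)&(S>150)&(P[...,2]>.06)&(P[...,2]<.125)
    if y.sum()<5: print(nm,"none");continue
    r=rays(w,np.argwhere(y).mean(0)[::-1],.095)[0,:2]; print(nm,y.sum(),r,"along",(r-b)@e,(r-b)@[.304,.953],"topz",P[y][:,2].max())
print(read_state()["ee_pos"])
E
python3 k.py
```

```text
wrist none
top none
side 82 [ 0.5343 -0.2875] along 0.003920550622830862 0.0017290769362295658 topz 0.11544222030699558
[ 0.5104 -0.2809  0.0883]
```

```bash
python3 - <<'E'
from m import *
s=camera("side");c=s["image"][215:345,200:360];w=cv2.imread("pics/wk.png")[:300,100:420,::-1]
c=cv2.resize(c,(400,325),interpolation=cv2.INTER_CUBIC);w=cv2.resize(w,(347,325))
cv2.imwrite("pics/both.png",np.hstack([c,w])[...,::-1])
E
```

```text
(no output)
```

View pics/both.png

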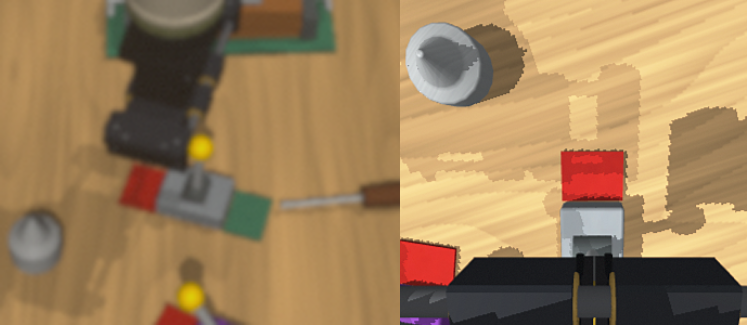

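The side crop shows the knob still at about (200,147), unmoved. The fingers look to be behind or above it. I check the geometry by projection.

```bash
python3 - <<'E'
from m import *
s=camera("side");tp=camera("top");st=read_state()
def pr(c,p):
    V=np.array(c["view"]);q=V[:3,:3]@p+V[:3,3];K=c["mtx"];return (K[0,0]*q[0]/-q[2]+K[0,2]).round(1),(K[1,1]*-q[1]/-q[2]+K[1,2]).round(1)
print("tcp side",pr(s,st["ee_pos"]),"top",pr(tp,st["ee_pos"]),st["joint_positions"])
for p in([.534,-.290,.102],[.53,-.288,.025],[.491,-.276,.092]): print(p,pr(s,np.array(p)),pr(tp,np.array(p)))
c=s["image"][240:300,240:320];t2=tp["image"][180:260,340:430]
cv2.imwrite("pics/b2.png",np.hstack([cv2.resize(c,(400,300)),cv2.resize(t2,(338,300))])[...,::-1])
P=cloud(s);print(P[262:282:2,270:290:4].round(3)[...,1:])
E
```

```text
tcp side (np.float64(270.6), np.float64(273.3)) top (np.float64(386.4), np.float64(226.9)) [ 0.038   0.3386  0.468   1.7281 -0.1678  1.1146  1.8185]
[0.534, -0.29, 0.102] (np.float64(280.3), np.float64(273.1)) (np.float64(390.9), np.float64(217.5))
[0.53, -0.288, 0.025] (np.float64(278.5), np.float64(289.6)) (np.float64(384.5), np.float64(221.2))
[0.491, -0.276, 0.092] (np.float64(262.7), np.float64(270.8)) (np.float64(384.8), np.float64(234.3))
[[[-0.348  0.231]
  [-0.342  0.222]
  [-0.331  0.206]
  [-0.323  0.195]
  [-0.186  0.001]]

 [[-0.35   0.227]
  [-0.295  0.147]
  [-0.332  0.201]
  [-0.191 -0.002]
  [-0.193  0.002]]

 [[-0.357  0.229]
  [-0.358  0.231]
  [-0.337  0.2  ]
  [-0.195 -0.005]
  [-0.193 -0.007]]

 [[-0.362  0.228]
  [-0.362  0.228]
  [-0.204 -0.002]
  [-0.202 -0.004]
  [-0.207  0.002]]

 [[-0.366  0.227]
  [-0.365  0.225]
  [-0.288  0.112]
  [-0.287  0.111]
  [-0.21  -0.002]]

 [[-0.372  0.229]
  [-0.371  0.227]
  [-0.293  0.111]
  [-0.295  0.114]
  [-0.216 -0.003]]

 [[-0.378  0.229]
  [-0.376  0.226]
  [-0.296  0.107]
  [-0.3    0.114]
  [-0.222 -0.003]]

 [[-0.382  0.228]
  [-0.381  0.226]
  [-0.301  0.107]
  [-0.302  0.107]
  [-0.228 -0.003]]

 [[-0.383  0.221]
  [-0.381  0.219]
  [-0.306  0.104]
  [-0.306  0.105]
  [-0.236 -0.002]]

 [[-0.378  0.206]
  [-0.379  0.208]
  [-0.295  0.08 ]
  [-0.24  -0.004]
  [-0.241 -0.003]]]
```

View pics/b2.png

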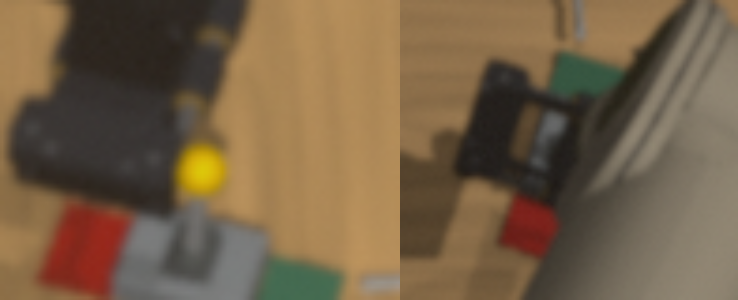

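Emit:
step_arm(
  delta_pos=[
    [0,0,0.5],
    [0,0,1],
    [0,0,1],
    [0,0,1],
    [0,0,1],
    [0.5,-0.16,1],
    [1,-0.32,0],
    [1,-0.32,0],
    [1,-0.32,0],
    [0.8,-0.25,0],
    [0,0,0],
    [0,0,0],
  ],
  turn=[0,0,0,0,0,0,0,0,0,0,0,0],
)

```text
time: 17.7
ee_pos: [0.6177, -0.3154, 0.2261]
eef_rot: [0.154, 0.988, -0.0, -0.0]
ft_force: [-0.0, 0.1, 0.9]
width: 0.0005
grip_force: 0.0
```

```bash
python3 k.py; python3 - <<'E'
from m import *
w=pickle.load(open("w6.pkl","rb"));P=cloud(w)
# closed-finger shape seen in the old wrist view: depth profile near the tips
V=np.array(w["view"]);print("cam pos",-V[:3,:3].T@V[:3,3])
for r in range(225,262,6): print(r,P[r,250:312:6].round(3)[:,2],P[r,268].round(3),P[r,290].round(3))
E
```

```text
wrist 581 [ 0.5339 -0.2899] along 0.004267129557028861 -0.0006701926119476015 topz 0.11560583007615986
top 5 [ 0.5393 -0.2834] along 0.007459195700960737 0.007201230851711492 topz 0.11420915965784478
side 88 [ 0.5336 -0.2874] along 0.003290717846697848 0.0016844426891817674 topz 0.11594346892919039
[ 0.6173 -0.3153  0.2266]
cam pos [ 0.5461 -0.2634  0.414 ]
225 [-0.001 -0.002  0.001 -0.001 -0.002 -0.001  0.015 -0.001 -0.001 -0.002
  0.   ] [ 0.676 -0.322 -0.001] [ 0.681 -0.292  0.012]
231 [-0.001 -0.001 -0.001 -0.003 -0.    -0.002 -0.002  0.014 -0.001 -0.001
  0.   ] [ 0.685 -0.325 -0.003] [ 0.688 -0.294  0.016]
237 [ 0.326  0.327  0.257  0.256  0.253 -0.001  0.254  0.257  0.013  0.327
  0.327] [ 0.602 -0.288  0.256] [ 0.605 -0.276  0.257]
243 [ 0.332  0.332  0.266  0.262  0.263 -0.002  0.262  0.266  0.266  0.331
  0.332] [ 0.603 -0.288  0.262] [ 0.607 -0.277  0.262]
249 [ 0.336  0.335  0.274  0.27   0.272 -0.001  0.27   0.274  0.274  0.337
  0.335] [ 0.603 -0.288  0.27 ] [ 0.606 -0.277  0.271]
255 [ 0.339  0.336  0.28   0.276  0.277 -0.     0.277  0.276  0.336  0.339
  0.34 ] [ 0.603 -0.288  0.276] [ 0.606 -0.278  0.277]
261 [ 0.344  0.338  0.287  0.284  0.279 -0.001  0.284  0.284  0.337  0.344
  0.344] [ 0.603 -0.287  0.284] [ 0.606 -0.278  0.284]
```

All views agree that the knob has not moved (0.534, -0.290). Rather than push again, I grasp the knob across its sides; the width reading will confirm it is there.

Emit:
step_arm(
  delta_pos=[
    [-0.83,0.25,0],
    [-0.83,0.25,0],
    [-0.83,0.25,0],
    [-0.84,0.26,0],
    [0,0,0],
    [0,0,-1],
    [0,0,-1],
    [0,0,-1],
    [0,0,-1],
    [0,0,-1],
    [0,0,-0.74],
    [0,0,0],
  ],
  turn=[0,0,0,0,0,0,0,0,0,0,0,0],
  grip=0,
)

```text
time: 19.05
ee_pos: [0.5333, -0.289, 0.08]
eef_rot: [0.154, 0.988, 0.001, -0.002]
ft_force: [-0.1, 0.5, 0.2]
width: 0.0844
grip_force: 0.0
```

Emit:
step_arm(
  delta_pos=[
    [0,0,0],
    [0,0,0],
    [0,0,0],
    [0,0,0],
    [0,0,0],
    [0,0,0],
    [0,0,0],
    [0,0,0],
  ],
  turn=[0,0,0,0,0,0,0,0],
  grip=1,
  newtons=8,
)

```text
time: 19.85
ee_pos: [0.5347, -0.2899, 0.0823]
eef_rot: [0.154, 0.988, 0.0, 0.0]
ft_force: [0.4, -0.1, 0.5]
width: 0.0307
grip_force: 0.0
```

Emit:
step_arm(
  delta_pos=[
    [0,0,0],
    [0,0,0],
    [0,0,0],
    [0,0,0],
    [0,0,0],
  ],
  turn=[0,0,0,0,0],
)

```text
time: 20.35
ee_pos: [0.5348, -0.2902, 0.0826]
eef_rot: [0.154, 0.988, -0.0, 0.0]
ft_force: [0.0, -1.9, 3.4]
width: 0.0148
grip_force: 6.5
```

```bash
python3 k.py; python3 -c "
from bench import *
s=read_state();print(s['width'],s['grip_force'],s['ft_force'],s['torque'])"
```

```text
wrist 1131 [ 0.5363 -0.2904] along 0.006737757054937167 -0.00041097425338974965 topz 0.11549959478612348
top none
side none
[ 0.5348 -0.2901  0.0825]
0.014760342491461955 6.783729270100594 [-0.54491739 -0.57234609  4.70505865] [-0.23648181  0.17642793 -0.00656041]
```

The fingers close to only 14.8 mm, with an upward force. In the earlier wrist depth the closed fingertips showed about 32 mm above the nominal TCP, so the push passed over the knob. I retract, go beside the knob again and push about 33 mm lower.

Emit:
step_arm(
  delta_pos=[
    [0,0,0],
    [0,0,0],
    [0,0,0],
    [0,0,0],
    [0,0,1],
    [0,0,1],
    [0.6,-0.19,0.5],
    [0.7,-0.22,0],
    [0.7,-0.22,0],
    [0,0,0],
  ],
  turn=[0,0,0,0,0,0,0,0,0,0],
  grip=0,
)

```text
time: 21.5
ee_pos: [0.5861, -0.3053, 0.1441]
eef_rot: [0.154, 0.988, 0.0, -0.0]
ft_force: [-0.0, -0.4, -0.6]
width: 0.0838
grip_force: 0.0
```

Emit:
step_arm(
  delta_pos=[
    [0,0,0],
    [0,0,0],
    [0,0,0],
    [0,0,0],
    [0,0,0],
    [0,0,0],
    [0,0,0],
    [0,0,0],
    [0,0,0],
    [0,0,0],
    [0,0,0],
    [0,0,0],
  ],
  turn=[0,0,0,0,0,0,0,0,0,0,0,0],
  grip=1,
)

```text
time: 22.7
ee_pos: [0.5847, -0.3057, 0.1448]
eef_rot: [0.154, 0.988, 0.0, -0.0]
ft_force: [-0.2, 0.8, -0.3]
width: 0.0031
grip_force: 0.0
```

```bash
python3 k.py; python3 - <<'E'
from m import *
w=camera("wrist");P=cloud(w);s=read_state();R=np.array([[.953,-.304],[.304,.953]])
q=P.copy();q[...,:2]=(P[...,:2]-s["ee_pos"][:2])@R.T;q[...,2]-=s["ee_pos"][2]
m=(abs(q[...,1])<.03)&(abs(q[...,0])<.03)&(q[...,2]>-.03)&(q[...,2]<.09)
for lo in np.arange(-.03,.09,.01):
    k=m&(q[...,2]>=lo)&(q[...,2]<lo+.01)
    if k.sum()>5: print(round(lo,3),k.sum(),"along",q[k][:,0].min().round(4),"lat",q[k][:,1].min().round(4),q[k][:,1].max().round(4))
# bench-truth check of gauge, relative to the others
print(s["ee_pos"],s["width"])
E
```

```text
wrist 959 [ 0.5347 -0.2901] along 0.0051491836327181625 -0.000606245116658511 topz 0.11501060908115963
top 5 [ 0.5403 -0.2834] along 0.008448115289732898 0.007511391686322227 topz 0.11544394924681488
side 63 [ 0.5327 -0.2906] along 0.003322163553607394 -0.0016735717511591206 topz 0.11550587958387938
[ 0.5846 -0.3057  0.1448]
0.02 43 along -0.0112 lat -0.0083 0.0092
0.03 228 along -0.0115 lat -0.0088 0.0091
0.04 253 along -0.0117 lat -0.0083 0.0086
0.05 266 along -0.0115 lat -0.0078 0.008
0.06 73 along -0.0116 lat -0.0059 0.0062
0.07 664 along -0.0042 lat -0.005 0.0053
0.08 52 along -0.0085 lat -0.0049 0.0053
[ 0.5846 -0.3057  0.1448] 0.0004290589061236084
```

Emit:
step_arm(
  delta_pos=[
    [0,0,-1],
    [0,0,-1],
    [0,0,-1],
    [0,0,-0.67],
    [0,0,0],
    [0,0,0],
  ],
  turn=[0,0,0,0,0,0],
)

```text
time: 23.5
ee_pos: [0.5849, -0.306, 0.0537]
eef_rot: [0.154, 0.988, -0.0, 0.0]
ft_force: [0.5, -0.8, 0.1]
width: 0.0006
grip_force: 0.0
```

Emit:
step_arm(
  delta_pos=[
    [-0.24,0.076,0],
    [-0.24,0.076,0],
    [-0.24,0.076,0],
    [-0.24,0.076,0],
    [-0.24,0.076,0],
    [-0.24,0.076,0],
    [-0.24,0.076,0],
    [0,0,0],
    [0,0,0],
  ],
  turn=[0,0,0,0,0,0,0,0,0],
)

```text
time: 24.4
ee_pos: [0.5425, -0.2922, 0.053]
eef_rot: [0.154, 0.988, 0.0, -0.0]
ft_force: [-0.1, 0.5, 0.8]
width: 0.0005
grip_force: 0.0
```

```bash
python3 k.py
```

```text
wrist 2223 [ 0.5217 -0.2857] along -0.008605841292180087 -0.0003541787620877473 topz 0.11475594575233669
top none
side none
[ 0.5428 -0.2923  0.0529]
```

The knob is moving now. TCP is at about 13.5 mm along; the stop is expected near -16 mm.

Emit:
step_arm(
  delta_pos=[
    [-0.24,0.076,0],
    [-0.24,0.076,0],
    [-0.24,0.076,0],
    [-0.24,0.076,0],
    [0,0,0],
    [0,0,0],
  ],
  turn=[0,0,0,0,0,0],
)

```text
time: 25.15
ee_pos: [0.5186, -0.2847, 0.0532]
eef_rot: [0.154, 0.988, 0.0, 0.0]
ft_force: [-0.0, -0.4, -0.2]
width: 0.0006
grip_force: 0.0
```

Emit:
step_arm(
  delta_pos=[
    [-0.1,0.03,0],
    [0,0,0],
    [0,0,0],
  ],
  turn=[0,0,0],
)

```text
time: 25.45
ee_pos: [0.5162, -0.284, 0.053]
eef_rot: [0.154, 0.988, 0.0, -0.0]
ft_force: [0.4, 0.0, -0.7]
width: 0.0001
grip_force: 0.1
```

Emit:
step_arm(
  delta_pos=[
    [-0.06,0.02,0],
    [0,0,0],
    [0,0,0],
  ],
  turn=[0,0,0],
)

```text
time: 25.75
ee_pos: [0.515, -0.2836, 0.0531]
eef_rot: [0.154, 0.988, -0.0, 0.0]
ft_force: [3.8, -0.5, -1.8]
width: 0.0006
grip_force: 1.5
```

Contact with the stop begins; one small push more to be sure.

Emit:
step_arm(
  delta_pos=[
    [-0.04,0.012,0],
    [0,0,0],
    [0,0,0],
  ],
  turn=[0,0,0],
)

```text
time: 26.05
ee_pos: [0.5149, -0.2836, 0.0533]
eef_rot: [0.154, 0.988, -0.0, 0.001]
ft_force: [6.7, -3.0, -4.7]
width: 0.0004
grip_force: 3.7
```

Emit:
step_arm(
  delta_pos=[
    [0.3,-0.1,0],
    [0.8,-0.25,0],
    [0.8,-0.25,0],
    [0,0,1],
    [0,0,1],
    [0,0,1],
    [0,0,1],
    [0,0,1],
    [0,0,1],
    [0.5,-0.16,0],
    [0.5,-0.16,0],
    [0,0,0],
  ],
  turn=[0,0,0,0,0,0,0,0,0,0,0,0],
)

```text
time: 27.25
ee_pos: [0.5869, -0.306, 0.2024]
eef_rot: [0.154, 0.988, 0.0, -0.001]
ft_force: [-0.6, 0.3, -0.5]
width: 0.0001
grip_force: 0.0
```

```bash
python3 k.py; python3 - <<'E'
from m import *
for nm in("top","side"):
    w=camera(nm);P=cloud(w);Z=P[...,2]
    g=(abs(P[...,0]-.57)<.036)&(abs(P[...,1]+.0325)<.042)
    u=g&(Z>.064)&(Z<.076);A=np.c_[P[u][:,:2]-[.57,-.0325],np.ones(u.sum())];print(nm,np.linalg.lstsq(A,P[u][:,2],rcond=None)[0],u.sum())
    # bystanders: changed pixels against the first picture
    old=t if nm=="top" else s
    d=(np.abs(w["image"].astype(int)-old["image"]).max(-1)>45).astype(np.uint8)
    n,l,st,ce=cv2.connectedComponentsWithStats(cv2.morphologyEx(d,cv2.MORPH_OPEN,np.ones((3,3),np.uint8)))
    print([(ce[i].round().tolist(),int(st[i,4])) for i in range(1,n) if st[i,4]>30])
E
```

```text
wrist 663 [ 0.4937 -0.2772] along -0.03782890250575343 -0.0007524590850568985 topz 0.10588467784672
top 11 [ 0.4979 -0.2693] along -0.03628440932516551 0.008088840808824722 topz 0.10814626446254023
side 81 [ 0.4928 -0.2816] along -0.03736880531794383 -0.005149643811118727 topz 0.10654597297596911
[ 0.5855 -0.3063  0.2026]
top [0.0064 0.0047 0.0704] 516
[([448.0, 135.0], 93), ([467.0, 145.0], 721), ([406.0, 182.0], 1956), ([476.0, 176.0], 40), ([220.0, 188.0], 989), ([465.0, 183.0], 67), ([437.0, 224.0], 1911), ([290.0, 207.0], 395), ([322.0, 197.0], 73), ([153.0, 219.0], 270), ([211.0, 209.0], 320), ([169.0, 220.0], 281), ([321.0, 212.0], 89), ([137.0, 220.0], 116), ([191.0, 227.0], 289), ([353.0, 219.0], 54), ([212.0, 237.0], 31), ([381.0, 243.0], 37), ([156.0, 248.0], 122), ([354.0, 312.0], 1517), ([146.0, 279.0], 1498), ([391.0, 302.0], 1366), ([26.0, 329.0], 1836), ([132.0, 308.0], 42), ([144.0, 309.0], 40), ([111.0, 338.0], 2071), ([358.0, 376.0], 316), ([101.0, 393.0], 2975), ([162.0, 372.0], 431), ([24.0, 386.0], 297), ([57.0, 379.0], 88), ([290.0, 382.0], 116), ([214.0, 384.0], 67), ([275.0, 407.0], 1145), ([329.0, 407.0], 305)]
side [-0.0715  0.0023  0.067 ] 113
[([51.0, 23.0], 466), ([69.0, 12.0], 128), ([123.0, 21.0], 2356), ([200.0, 49.0], 5976), ([52.0, 58.0], 155), ([80.0, 70.0], 167), ([104.0, 93.0], 471), ([144.0, 103.0], 1565), ([203.0, 122.0], 3055), ([38.0, 121.0], 497), ([279.0, 97.0], 799), ([331.0, 95.0], 68), ([323.0, 109.0], 613), ([67.0, 100.0], 45), ([295.0, 186.0], 5274), ([272.0, 127.0], 123), ([333.0, 133.0], 208), ([85.0, 146.0], 34), ([58.0, 158.0], 359), ([84.0, 163.0], 176), ([60.0, 174.0], 112), ([328.0, 194.0], 94), ([309.0, 194.0], 62), ([280.0, 272.0], 97), ([263.0, 272.0], 69)]
```

The knob is at -37.8 mm along the axis, which is the red stop at -38 mm. The gauge still stands flat, and the arm touches nothing.

```bash
python3 -c "
from bench import *
print(close_job())"
```

```text
the job is handed in; nothing more can be done
None
```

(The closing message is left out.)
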